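# Proof-load a bonded wire loop with a spring gauge

### The job

Proof-test the wide wire loop, not the narrow one: take the spring gauge from its cradle, hook its prong behind the crossbar of the wide loop and pull straight until the broad collar on the draw rod has just come fully out of the housing (30 mm of draw), and hold it there for two seconds without overpulling. Then ease the gauge back until the rod is fully home (never let it snap back), unhook it and lay it back in its cradle as you found it, pointing the same way. Do not touch the narrow-loop sample with the gauge, and leave the other things on the desk alone.

Things in the scene. Friction and masses are not known exactly. Their poses are not given: they have to be found in the camera images.
- gauge: Loose spring pull gauge, 180 g: aluminium housing 110 x 28 x 24 mm (along its x, y, z), a thin steel draw rod out of its +x end. Origin: centre of the housing's underside; x points along the rod to the hook, z up. Rod axis 12 mm above the origin, housing's front face at x = +55 mm. Grip across the 28 mm from above, at the middle (70 mm free between the saddles).
- gauge_rod (a joint): How far the draw rod is out of the housing, m: 0 home, stop at 0.045. Spring 180 N/m, 0.5 N preload: about 6 N at 0.030. Collars on the rod come out of the front face as it is drawn: two thin ones, then a 5 mm long broad one, just fully out at 0.030.
- hook_tip (a point): Lower edge (its centre) of the hook prong at the rod's end, a flat steel blade 5 mm thick along the gauge's x, 16 mm wide along y, reaching from 4 mm above the rod's axis to 24 mm below. With the rod home it lies 116.5 mm ahead of the gauge's origin and 12 mm below it. The rod is 6 mm thick, so 21 mm of prong show under it.
- cradle: Fixed grey plastic cradle: foot plate 140 x 64 x 6 mm, two 16 mm long saddles at x = -43 and +43 mm, floors 33 mm above its underside, flared cheeks up to 54 mm, 32 mm apart at the bottom. Origin: centre of its underside. The gauge lies in it with its origin 33 mm above this origin, both x axes alike.
- wide_coupon: Fixed sample: dark steel plate 90 x 90 x 8 mm, white ceramic tile 70 x 70 mm on it (top 14 mm above the underside), on the tile an upright steel wire loop 56 mm wide, the wider of the two. Origin: centre of its underside; the loop stands at x = 0, along y. Pull it to its own -x, with the prong on the +x side of the crossbar.
- wide_coupon_bar (a point): Centre of the wide loop's crossbar, a straight 6 mm round bar along the sample's y, its centre 35 mm above the sample's underside, about 48 mm clear between the legs. Axes as wide_coupon.
- narrow_coupon: The other fixed sample, alike but for its loop, which is 30 mm wide: not to be tested. Origin and axes as for the wide one.
- slide: Bystander: white slide frame 105 x 60 x 8 mm lying on the desk. Origin: centre of underside.
- tweezers: Bystander: steel tweezers 124 mm long (along its y), 9 mm high, lying on the desk. Origin: centre of underside.
Things that resemble listed ones, but are neither listed nor needed, are in the scene too. What is shaped like the wide_coupon but red is not meant.

How it is judged:
By the outcome, as a careful person would: the job done as asked, in the order asked, and still so for the second after the job is handed in, with the robot touching nothing.
It also fails if it takes over 54 s, if anything falls off the work surface, if the arm or the gripper's body presses on something with over 40 N, if the wrist force passes 120 N, or if a joint passes its speed limit or range.

### The arm

A 6-joint arm with a two-finger parallel gripper is mounted at the origin on a cart in front of the work surface, level with it; the furniture and walls round the work are solid. World frame = base frame: x ahead of the robot, y to its left, z up, the work surface at z = 0. Lengths are in mm, angles in rad, forces in N, time in s.
With the tool pointing down it reaches from about 400 to 925 mm from the base axis. Payload 12.5 kg.
Tool frame: the origin (TCP) lies midway between the tips of the shut fingers; the grasp point (between the pads) lies 19 mm behind it; z points along the fingers, y is the line along which they close (so a half turn about z gives the same grasp; the last joint's range is limited). The gripper opens to 95 mm and grips with 3 to 60 N. Pads are 20 mm wide; open, the fingers measure 119 mm over their backs; the gripper's body (75 mm by 180 mm) begins 59 mm behind the grasp point.
Start: joints at [1.224, 0.491, 1.559, -0, 1.092, -0.106], TCP at [149.031, 606.99, 214.661] pointing down, gripper open.
Joint ranges: [-3.1, 3.1], [-0.84, 2.19], [0.05, 2.79], [-1.13, 4.28], [0.06, 2.93], [-2.69, 2.69]. Speed limits (rad/s): [2.22, 2.22, 2.79, 3.14, 3.14, 3.14].

### API

Orientations are given as [roll, pitch, yaw] about the fixed x, y, z axes, in that order (R = Rz(yaw) Ry(pitch) Rx(roll)).
In Python, from cell import env gives the robot as it stands.
- The arm moves only by the shell command python3 -m inch 'ROWS'. ROWS is JSON, a list of rows, each a list of 7 numbers: the turn, a rotation vector about the tool's x, y, z in rad, then the shift along the tool's x, y, z in cm, then the closure, from -1 (fully open) to 1 (shut). A call has 1 to 20 rows; each row shifts and turns the commanded pose from where the row before left it, along the tool's axes as they then stand; what a row does not reach is not made up. A row lasts 1/8 s, in which the tool goes at most 62.5 mm and 10.7 degrees, less where a joint would pass 70% of its speed; a pose out of reach is approached as far as the arm can. A call with a gripper value outside its range is refused whole. The fingers move at their own pace and stop on an object; the grip force is fixed at half the most. Time passes only in rows, so rows that do not move let the fingers close. It gives the time, the measured TCP pose, the force, the opening and the grip force at its end, in the units of the state.
- env.state(): the state, without advancing time (a new reading comes with each control period).
- env.read_camera(name): name is "scene" or "side" or "wrist"; returns a dict with "img" (420x560x3 uint8, red, green, blue), "depth" (420x560 float32, mm along the optical axis (not along the pixel's ray), 0 where there is no reading), "fx", "fy", "cx", "cy" (pixels), "position" and "orientation" of the camera in the world. Camera axes: x right, y down, z forward; pixel columns grow to the right and rows downward; lengths in mm; the calibration is good to about 2 mm. A picture is of the moment at which its call begins.
- env.job_done(): hands the job in; it is judged then, once.
Trained networks look in a picture, given as the dict that the camera call returned (one of the last four; its "shot" number tells which), for a name from the list of things; names that differ only in an ending like _2 or _b are one class to them, and where a whole thing is asked for, a point or a joint stands for the part that bears it (a point fixed in the world has none). Each returns a list of dicts, best first, with "score" (0 to 1); they miss things now and then, are a little off and sometimes report something else, mostly with a low value. They report only what shows in the picture. A call takes as long as a camera call. They do not tell look-alikes from the thing itself.
- env.find_in(picture, target): "centre" ([x, y, z] in mm, in the coordinates of the camera as it stood for that picture, good to about 4 mm: the middle of the surface that is visible of it).
- env.trace(picture, target): "mask" (420x560 bool, what is visible of it).
The state is a dict: "t": time; "joints": joint angles; "qvel": joint speeds; "tau": joint torques, N m; "eef_pos": TCP position; "tcp_rot": TCP orientation; "ft_force": force on the tool from outside, world axes, zero at the start; "moment": the same for the moment, N m; "opening": opening from 0.0 (shut) to 1.0 (fully open); "grip_force": force on a finger pad.
Only numpy, scipy, OpenCV 4.12 (cv2) and the standard library are available. Lean on these libraries where they do the work, as an engineer would, in place of code of your own. Each camera call takes 0.05 s, during which the arm holds its last target. There are 200 camera calls.

## Working session

There is one attempt and no reset: what is moved stays moved. The work goes in short steps, Python scripts to look and compute and a shell command to move; the robot and the scene stay as the last step left them, time stands still between calls to the robot, and variables do not carry over. Pictures are saved under pics/ and viewed, at most 10 in all, crops included, and the job is handed in when it is done.

```bash
mkdir -p pics; ls; cat > h.py <<'E'
import numpy as np, cv2
from scipy.spatial.transform import Rotation as R
from cell import env
def Rc(p):
    o=np.array(p["orientation"],float)
    return R.from_euler('xyz',o).as_matrix() if o.shape==(3,) else (o if o.shape==(3,3) else R.from_quat(o).as_matrix())
def w(p,c): return Rc(p)@np.array(c)+np.array(p["position"])
def cloud(p,mask=None):
    d=p["depth"]; m=(d>0) if mask is None else mask&(d>0)
    v,u=np.nonzero(m); z=d[v,u]
    return np.c_[(u-p["cx"])/p["fx"]*z,(v-p["cy"])/p["fy"]*z,z]@Rc(p).T+np.array(p["position"])
def px(p,q):
    c=Rc(p).T@(np.array(q)-p["position"]); return np.array([c[0]/c[2]*p["fx"]+p["cx"],c[1]/c[2]*p["fy"]+p["cy"]]).round(0)
def save(n,im,s=1): cv2.imwrite("pics/"+n,cv2.resize(im[...,::-1],None,fx=s,fy=s))
E
python3 - <<'E'
from h import *
print(env.state()); ims=[]
for n in("scene","side"):
    p=env.read_camera(n); print(n,p["position"],p["orientation"],p["fx"]); save(n+".png",p["img"])
    for t in["gauge","hook_tip","cradle","wide_coupon","narrow_coupon","slide","tweezers"]:
        for r in env.find_in(p,t):
            q=w(p,r["centre"]); print(t,round(r["score"],2),q.round(),px(p,q))
E
```

```text
pics
{'t': 0.0, 'joints': array([ 1.22439533e+00,  4.91555090e-01,  1.55943378e+00,  1.92686751e-05,
        1.09169702e+00, -1.05603515e-01]), 'qvel': array([ 0.00057534,  0.00063699,  0.00102029, -0.00154455, -0.00026493,
        0.00104241]), 'tau': array([-1.17532083e-03, -6.12655878e+01, -2.58166677e+01,  6.91979821e-02,
        4.84183151e-02, -1.49339239e-04]), 'eef_pos': array([148.94351297, 606.75126001, 214.06992076]), 'tcp_rot': array([-3.14050731e+00, -1.32229676e-04,  2.90078621e+00]), 'ft_force': array([0.08540814, 0.01300696, 0.36168319]), 'moment': array([-0.02241354,  0.00589488,  0.01195758]), 'grip_force': 0.0, 'opening': 1.0027701462616279}
scene [ 73.42791171 -84.79621983 725.61937535] [-2.47923172 -0.00875116 -1.01412622] 409.896445548779
gauge 0.77 [474. 389.  53.] [194. 178.]
hook_tip 0.4 [575. 418.  48.] [213. 147.]
cradle 0.56 [452. 383.   4.] [194. 200.]
wide_coupon 0.81 [611. 278.  13.] [272. 171.]
wide_coupon 0.74 [347. 170.  13.] [244. 280.]
narrow_coupon 0.82 [628. 143.  10.] [325. 191.]
slide 0.69 [429.  41.   6.] [323. 281.]
tweezers 0.84 [680. -56.   3.] [416. 215.]
side [ 533.76686003 1102.92177152  370.05413267] [-1.88643536 -0.02765494 -3.1222749 ] 454.2706306472424
gauge 0.77 [480. 409.  49.] [308. 264.]
hook_tip 0.51 [638. 168.  14.] [230. 230.]
hook_tip 0.5 [567. 422.  45.] [256. 268.]
cradle 0.63 [474. 411.   3.] [311. 290.]
wide_coupon 0.6 [613. 311.  15.] [235. 256.]
wide_coupon 0.58 [358. 199.  13.] [359. 240.]
wide_coupon 0.35 [441.  53.  10.] [315. 217.]
narrow_coupon 0.91 [636. 164.  12.] [231. 230.]
slide 0.87 [437.  56.  10.] [317. 218.]
tweezers 0.7 [615. 311.  13.] [234. 257.]
tweezers 0.59 [683. -48.   6.] [222. 203.]
```

View pics/scene.png

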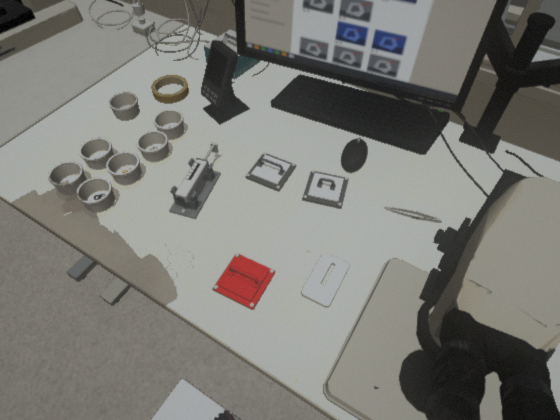

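```bash
python3 - <<'E'
import cv2,numpy as np
a=cv2.imread("pics/scene.png")[110:310,170:450]
cv2.imwrite("pics/crop.png",cv2.resize(a,None,fx=2.8,fy=2.8,interpolation=cv2.INTER_CUBIC))
E
```

```text
(no output)
```

View pics/crop.png

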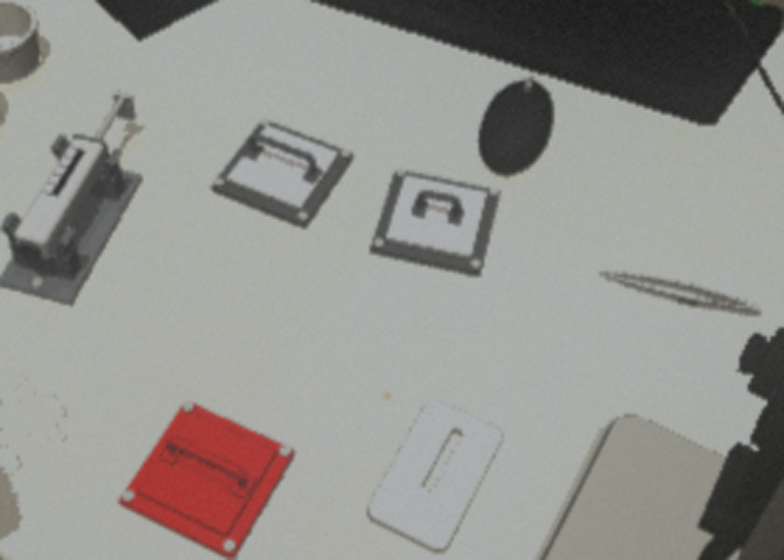

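Candidates for the wide loop are the dark plate at (272,171), the dark plate at (325,191) and the red plate at (244,280). The crop confirms (272,171): its loop is clearly wider than the one at (325,191), and the red plate is excluded. The gauge lies at (194,178) with its rod pointing away from the robot, towards (213,147). Next I'll move the wrist camera over the gauge and the wide sample.

```bash
python3 -m inch '[[0,0,0,-4,-1.5,-1,-1],[0,0,0,-4.5,-1.8,-1,-1],[0,0,0,-4.5,-1.8,-1,-1],[0,0,0,-4.5,-1.8,-1,-1],[0,0,0,-4.5,-1.8,-1,-1],[0,0,0,-4.5,-1.8,-1,-1],[0,0,0,-4.5,-1.8,-1,-1],[0,0,0,-4.5,-1.8,0,-1],[0,0,0,-4.5,-1.8,0,-1],[0,0,0,-4.5,-1.8,0,-1],[0,0,-0.13,0,0,0,-1],[0,0,-0.13,0,0,0,-1],[0,0,-0.13,0,0,0,-1],[0,0,-0.13,0,0,0,-1],[0,0,0,0,0,0,-1]]'
python3 - <<'E'
from h import *
p=env.read_camera("wrist"); save("w1.png",p["img"]); print(p["position"],p["orientation"],p["fx"])
np.savez("w1.npz",**{k:np.array(p[k]) for k in p})
for t in["gauge","hook_tip","cradle","wide_coupon","wide_coupon_bar","narrow_coupon"]:
    for r in env.find_in(p,t):
        q=w(p,r["centre"]); print(t,round(r["score"],2),q.round(),px(p,q))
E
```

```text
t: 2.68
eef_pos: [539.0, 329.0, 284.6]
tcp_rot: [3.142, 0.0, -2.863]
ft_force: [-0.4, 0.2, 0.0]
opening: 1.002
grip_force: 0.0
[472.66670841 310.7681687  454.42858604] [ 2.89268552e+00 -7.51661453e-04  1.84831184e+00] 309.51662700048854
gauge 0.98 [469. 396.  58.] [346. 149.]
hook_tip 0.81 [571. 419.  49.] [336. 226.]
cradle 0.57 [471. 383.   6.] [329. 146.]
wide_coupon 0.73 [368. 182.  12.] [205.  22.]
wide_coupon 0.58 [612. 287.  15.] [239. 222.]
wide_coupon_bar 0.85 [612. 285.  14.] [237. 221.]
wide_coupon_bar 0.74 [372. 180.  17.] [202.  24.]
narrow_coupon 0.7 [636. 159.  15.] [150. 214.]
narrow_coupon 0.7 [570. 417.  46.] [335. 224.]
```

View pics/w1.png

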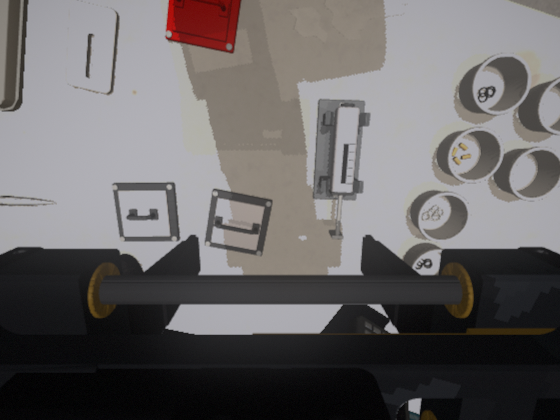

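The wrist view shows the gauge at (346,149) with its hook at (336,232), the wide loop at (239,222), the narrow loop at (145,214) and the red plate at the top. Now I'll fit the poses from the depth.

```bash
cat >> h.py <<'E'
def rect(P):
    c,s,a=cv2.minAreaRect(np.float32(P[:,:2])); B=cv2.boxPoints((c,s,a)); e=[B[1]-B[0],B[2]-B[1]]
    L=max(e,key=np.linalg.norm); ang=np.degrees(np.arctan2(L[1],L[0])); ang=(ang+90)%180-90
    return np.round(c,1),np.round(s,1),round(ang,1),len(P)
def near(P,c,r,lo,hi): return P[(np.hypot(P[:,0]-c[0],P[:,1]-c[1])<r)&(P[:,2]>lo)&(P[:,2]<hi)]
def pca(P):
    c=P.mean(0); v=np.linalg.svd(P[:,:2]-c[:2],full_matrices=False)[2][0]; t=(P[:,:2]-c[:2])@v
    mid=c[:2]+v*(t.max()+t.min())/2
    return mid.round(1),c.round(1),round((np.degrees(np.arctan2(v[1],v[0]))+90)%180-90,1),np.ptp(t).round(1),len(P)
E
python3 - <<'E'
from h import *
p=env.read_camera("wrist"); P=cloud(p)
def m(t,c):
    best=None
    for r in env.trace(p,t):
        Q=cloud(p,r["mask"]); 
        if np.hypot(*(np.median(Q,0)[:2]-c))<40: return Q
G=m("gauge",(475,395)); print("gauge zs",np.percentile(G[:,2],[5,25,50,75,95]).round(1))
T=near(P,(472,394),75,54.5,60); print("top",rect(T),pca(T))
print("rod",pca(near(P,(553,415),32,40,50)))
print("hook",pca(near(P,(573,418),16,42,56)))
C=m("cradle",(471,390)); 
if C is not None: print("cradle",rect(C[C[:,2]<12]))
print("foot",rect(near(P,(471,390),85,4,9)))
W=m("wide_coupon",(612,285)); print("wide",rect(W),rect(near(W,(612,285),60,4,11)))
print("desk z",np.median(near(P,(560,340),25,-9,9)[:,2]), "tile z",np.median(near(P,(600,285),12,5,20)[:,2]))
B=near(P,(612,285),40,30,45); print("bar",pca(B),pca(B[B[:,2]>34]))
E
```

```text
gauge zs [32.2 53.5 56.5 57.2 58.1]
top (array([471.9, 396.9]), array([113.5,  49.1]), np.float32(14.1), 1875) (array([472. , 396.5]), array([472.3, 396.6,  56.8]), np.float64(14.3), np.float64(113.4), 1875)
rod (array([553.7, 416.9]), array([554.9, 417.3,  47.3]), np.float64(15.2), np.float64(60.9), 178)
hook (array([572.3, 421.4]), array([574.9, 421.9,  47.4]), np.float64(10.0), np.float64(31.4), 120)
cradle (array([474.7, 403. ]), array([141.3,  75. ]), np.float32(13.7), 1794)
foot (array([475.4, 397.8]), array([139.9,  64. ]), np.float32(14.0), 1772)
wide (array([619.6, 285.7]), array([95.1, 91.8]), np.float32(4.5), 3472) (array([617.8, 286.1]), array([90. , 89.9]), np.float32(4.5), 1222)
desk z -0.2312931437416239 tile z 13.920131066832653
bar (array([617.2, 286.1]), array([617.2, 286.7,  36.7]), np.float64(-85.6), np.float64(60.0), 181) (array([617.2, 286.5]), array([617.3, 286.4,  37. ]), np.float64(-85.5), np.float64(58.8), 169)
```

Gauge is at (472,396.7) with yaw 14.1°. The bar is at (617.3,286.3) with yaw 4.5°. Now I'll go above the gauge.

```bash
python3 -m inch '[[0,0,0.033,0,0,0,-1],[0,0,0,1.2,2.1,3,-1],[0,0,0,1.2,2.1,4,-1],[0,0,0,1.2,2,4,-1],[0,0,0,1.25,2,4,-1],[0,0,0,0,0,4,-1],[0,0,0,0,0,0,-1]]'
python3 - <<'E'
from h import *
p=env.read_camera("wrist"); P=cloud(p); print(env.state()["eef_pos"])
T=near(P,(472,396.7),70,54.8,62)
u=np.array([np.cos(np.radians(14.1)),np.sin(np.radians(14.1))]);n=np.array([-u[1],u[0]])
d=T[:,:2]-[472,396.7]; mid=np.abs(d@u)<30; print("y",np.percentile((d@n)[mid],[1,50,99]),"x",np.percentile((d@u)[np.abs(d@n)<10],[1,99]))
save("w2.png",p["img"])
E
```

```text
t: 4.1
eef_pos: [470.8, 396.2, 92.5]
tcp_rot: [-3.14, -0.005, -2.896]
ft_force: [-0.0, -0.3, 0.7]
opening: 0.998
grip_force: 0.0
[471.89587447 396.61792701  94.45579079]
y [-12.92912643  -0.20751829  12.84427151] x [-52.71766606  54.51850561]
```

View pics/w2.png

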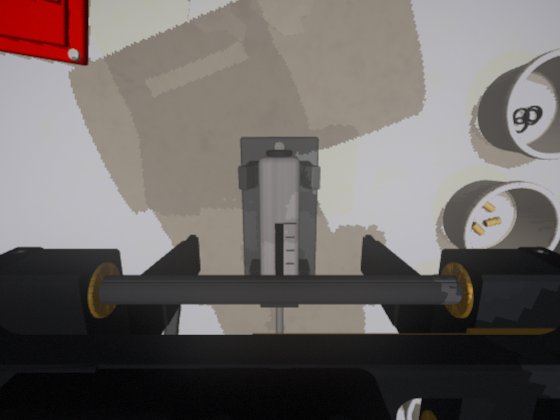

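The gauge is centred between the fingers, with its housing at about (279,215) and the cups well off to the right. Descend and grip.

```bash
python3 -m inch '[[0,0,0,0,0,2,-1],[0,0,0,0,0,2,-1],[0,0,0,0,0,1.5,-1],[0,0,0,0,0,1.3,-1],[0,0,0,0,0,0,-1],[0,0,0,0,0,0,1],[0,0,0,0,0,0,1],[0,0,0,0,0,0,1],[0,0,0,0,0,0,1],[0,0,0,0,0,0,1],[0,0,0,0,0,0,1],[0,0,0,0,0,0,1]]'
```

```text
t: 5.65
eef_pos: [472.0, 396.7, 26.6]
tcp_rot: [3.142, 0.0, -2.895]
ft_force: [0.2, 0.1, -0.4]
opening: 0.32
grip_force: 0.0
```

```bash
python3 -m inch '[[0,0,0,0,0,0,1],[0,0,0,0,0,0,1],[0,0,0,0,0,0,1]]'
```

```text
t: 6.02
eef_pos: [472.0, 396.7, 26.6]
tcp_rot: [3.142, 0.0, -2.895]
ft_force: [-0.3, 0.5, 0.1]
opening: 0.289
grip_force: 30.0
```

```bash
python3 -m inch '[[0,0,0,0,0,-0.5,1],[0,0,0,0,0,-1.5,1],[0,0,0,0,0,-2,1],[0,0,0,0,0,-2,1],[0,0,0.056,0,0,0,1],[0,0,0.056,0,0,0,1],[0,0,0.056,0,0,0,1],[0,0,0,-0.5,-1.7,0,1],[0,0,0,-0.6,-2.1,0,1],[0,0,0,-0.6,-2.1,0,1],[0,0,0,-0.6,-2.1,0,1],[0,0,0,-0.6,-2.1,0,1],[0,0,0,-0.5,-2,0,1],[0,0,0,0,0,0,1],[0,0,0,0,0,0,1],[0,0,0,0,0,0,1]]'
python3 - <<'E'
from h import *
s=env.state();e=s["eef_pos"];print(e,s["tcp_rot"])
a=np.radians(4.5);u=np.array([np.cos(a),np.sin(a)]);n=np.array([-u[1],u[0]])
for c in("scene","side"):
    p=env.read_camera(c);P=cloud(p); save(c+"2.png",p["img"])
    def loc(Q): d=Q[:,:2]-e[:2]; return d@u,d@n,Q[:,2]
    Q=near(P,e[:2],160,75,130); x,y,z=loc(Q); k=(x>57)&(x<135)&(np.abs(y)<14)
    print(c,"rod/hook x",np.percentile(x[k],[1,50,99]).round(1),"n",k.sum())
    k2=k&(x>104); print("prong x",np.percentile(x[k2],[2,25,50,75,98]).round(1),"y",np.percentile(y[k2],[5,50,95]).round(1),"z",np.percentile(z[k2],[2,50,98]).round(1))
    k3=(x>60)&(x<104)&(np.abs(y)<14); print("rod y,z",np.median(y[k3]).round(1),np.percentile(z[k3],[10,50,90]).round(1))
    B=near(P,(617.3,286.3),40,32,45); print("bar",pca(B))
    for r in env.find_in(p,"hook_tip")[:2]: print(r["score"],w(p,r["centre"]).round(1))
E
```

```text
t: 8.02
eef_pos: [515.1, 279.2, 86.6]
tcp_rot: [3.141, 0.0, -3.063]
ft_force: [-0.2, -0.4, -2.0]
opening: 0.291
grip_force: 30.0
[515.09564017 279.23803152  86.63295609] [ 3.14145422e+00  5.90614985e-05 -3.06263573e+00]Traceback (most recent call last):
  File "<stdin>", line 8, in <module>
    return _quantile_unchecked(
        a, q, axis, out, overwrite_input, method, keepdims, weights)
    return _ureduce(a,
                    func=_quantile_ureduce_func,
    ...<5 lines>...
                    overwrite_input=overwrite_input,
                    method=method)
    r = func(a, **kwargs)
    result = _quantile(arr,
                       quantiles=q,
    ...<2 lines>...
                       out=out,
                       weights=wgt)
    slices_having_nans = np.isnan(arr[-1, ...])
                                  ~~~^^^^^^^^^
IndexError: index -1 is out of bounds for axis 0 with size 0
```

Occluded in the scene camera, so I'll use the side camera.

```bash
cat > meas.py <<'E'
from h import *
import sys
s=env.state();e=s["eef_pos"];print(e.round(1),s["tcp_rot"].round(4))
a=np.radians(4.5);u=np.array([np.cos(a),np.sin(a)]);n=np.array([-u[1],u[0]])
p=env.read_camera("side");P=cloud(p)
d=P[:,:2]-e[:2];x,y,z=d@u,d@n,P[:,2]-e[2]-19
k=(np.abs(y)<25)&(x>57)&(x<150)&(z>-23)&(z<20)
def st(m,k): print(m,k.sum(),*([np.percentile(v[k],[2,50,98]).round(1).tolist() for v in(x,y,z)] if k.any() else []))
st("prong above/at rod",k&(x>95)&(z>-5)); st("prong low",k&(x>95)&(z<-6)&(z>-20)); st("rod",k&(x<100)&(z>-5)); 
B=near(P,(617.3,286.3),40,32,45); st("bar rel",np.isin(P[:,2],B[:,2]))
c=px(p,[e[0]+60,e[1],e[2]]).astype(int); r=max(c[1]-65,0); q=max(c[0]-90,0)
save(sys.argv[1],cv2.resize(p["img"][r:r+130,q:q+180],None,fx=4,fy=4,interpolation=cv2.INTER_CUBIC)); print(q,r)
E
python3 meas.py s3.png
```

```text
[515.1 279.3  86.6] [ 3.1414  0.     -3.0625]
prong above/at rod 47 [96.2, 111.1, 118.7] [-6.5, 2.9, 9.5] [-4.0, -0.9, 2.1]
prong low 21 [114.7, 116.6, 118.5] [6.3, 8.7, 10.0] [-19.6, -13.4, -7.6]
rod 68 [58.4, 79.2, 99.9] [-0.2, 2.6, 5.0] [-3.9, -1.2, 1.1]
bar rel 41 [99.5, 102.0, 105.2] [-26.0, 7.0, 26.9] [-72.9, -70.0, -68.2]
166 151
```

View pics/s3.png

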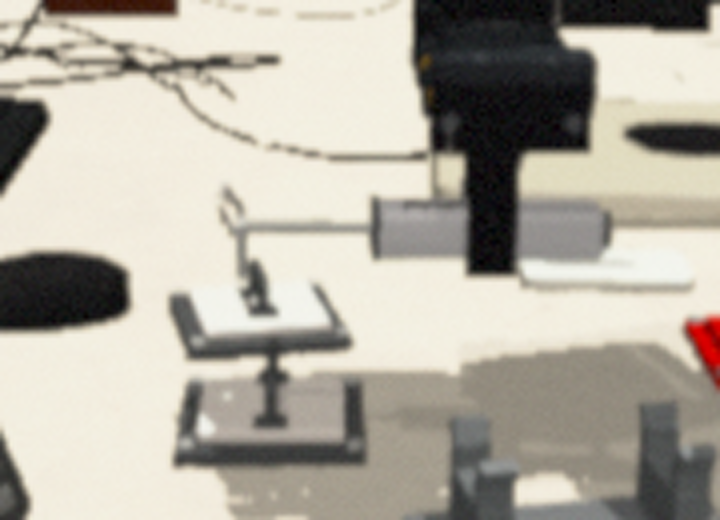

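The side view shows the prong at about (242,250), beyond and above the wide bar at (270,360), which lies nearer the camera. The narrow sample at (260,290) sits behind it. The measured gap from prong to bar is about 9 mm, so I'll descend.

```bash
python3 -m inch '[[0,0,0,0,0,1,1],[0,0,0,0,0,1.5,1],[0,0,0,0,0,1.5,1],[0,0,0,0,0,1,1],[0,0,0,0,0,0.6,1],[0,0,0,0,0,0.35,1],[0,0,0,0,0,0,1],[0,0,0,0,0,0,1]]'; python3 meas.py s4.png
```

```text
t: 9.12
eef_pos: [515.5, 278.8, 27.5]
tcp_rot: [3.141, 0.001, -3.063]
ft_force: [0.2, -0.0, -1.8]
opening: 0.292
grip_force: 30.0
[515.5 278.8  27.5] [ 3.1413e+00  7.0000e-04 -3.0634e+00]
prong above/at rod 48 [95.6, 110.0, 118.7] [-5.4, 2.3, 9.6] [-4.2, -0.5, 2.4]
prong low 50 [99.1, 103.5, 118.5] [-11.1, 8.3, 24.5] [-19.7, -11.1, -6.9]
rod 68 [57.1, 78.3, 99.5] [-0.3, 2.5, 5.1] [-3.9, -1.1, 1.0]
bar rel 89 [66.2, 101.4, 118.4] [-7.3, 4.5, 25.8] [-14.3, -6.9, -1.7]
165 179
```

View pics/s4.png

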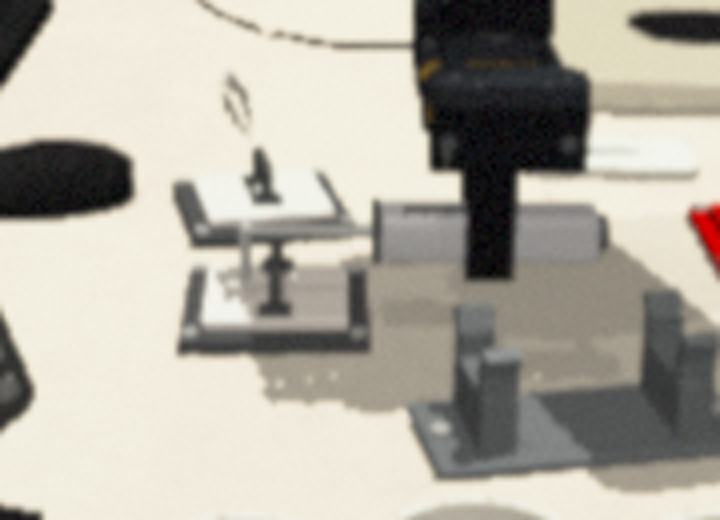

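The prong stands behind the wide bar, at (243,250) against the bar at (275,250), clear of the tile. Now I'll pull in stages, averaging the force.

```bash
cat > force.py <<'E'
from h import *
a=np.radians(4.5);u=np.array([np.cos(a),np.sin(a)])
F=[];E=[]
for i in range(8):
    p=env.read_camera("side"); s=env.state(); F.append(s["ft_force"]); E.append(s["eef_pos"])
F=np.array(F);E=np.array(E); P=cloud(p); e=E.mean(0); d=P[:,:2]-e[:2]; x,y,z=d@u,d@[-u[1],u[0]],P[:,2]-e[2]-19
print("t",s["t"],"F along",(F[:,:2]@u).mean().round(2),"sd",(F[:,:2]@u).std().round(2),"Fz",F[:,2].mean().round(2),"eef",e.round(2),"back",round(-(e[:2]-[515.5,278.8])@u,2),"grip",s["opening"],s["grip_force"])
E
python3 force.py; python3 -m inch '[[0,0,0,0.4,0,0,1],[0,0,0,0.4,0,0,1],[0,0,0,0.4,0,0,1],[0,0,0,0.3,0,0,1],[0,0,0,0.3,0,0,1],[0,0,0,0,0,0,1],[0,0,0,0,0,0,1]]'; python3 force.py
```

```text
t 9.575 F along 0.1 sd 0.5 Fz -1.55 eef [515.38 278.75  27.33] back 0.13 grip 0.2900451574460955 29.998153746128082
t: 10.45
eef_pos: [497.6, 277.4, 27.2]
tcp_rot: [3.141, 0.0, -3.063]
ft_force: [1.5, 0.3, -2.2]
opening: 0.293
grip_force: 30.0
t 10.85 F along 2.3 sd 0.44 Fz -2.32 eef [497.49 277.34  27.15] back 18.06 grip 0.2923683042503131 29.998126924037933
```

```bash
python3 -m inch '[[0,0,0,0.3,0,0,1],[0,0,0,0.4,0,0,1],[0,0,0,0.4,0,0,1],[0,0,0,0.3,0,0,1],[0,0,0,0.2,0,0,1],[0,0,0,0,0,0,1]]'; python3 force.py
```

```text
t: 11.6
eef_pos: [481.5, 276.1, 27.2]
tcp_rot: [3.141, 0.0, -3.063]
ft_force: [4.8, -0.2, -2.5]
opening: 0.294
grip_force: 30.0
t 12.0 F along 4.79 sd 0.38 Fz -2.63 eef [481.58 276.12  27.18] back 34.02 grip 0.29099704570445734 29.99808579683304
```

```bash
cat > force2.py <<'E'
from h import *
import sys
a=np.radians(4.5);u=np.array([np.cos(a),np.sin(a)]); F=[];I=[];E=[]
for i in range(int(sys.argv[2])):
    p=env.read_camera("side"); s=env.state(); F.append(s["ft_force"][:2]@u); I.append(p["img"].astype(float)); E.append(s["eef_pos"])
F=np.array(F);e=np.mean(E,0); M=np.mean(I,0); np.save(sys.argv[1]+".npy",M)
print("t",s["t"],"F",F.mean().round(2),"+-",(F.std()/len(F)**.5).round(2),"back",round(-(e[:2]-[515.38,278.75])@u,2),"z",e[2])
c=M[215:275,195:295]; save(sys.argv[1]+".png",cv2.resize(np.clip(c,0,255).astype(np.uint8),None,fx=8,fy=8,interpolation=cv2.INTER_CUBIC))
E
python3 force2.py a1 24
```

```text
t 13.2 F 5.13 +- 0.09 back 33.9 z 27.169812886772878
```

View pics/a1.png

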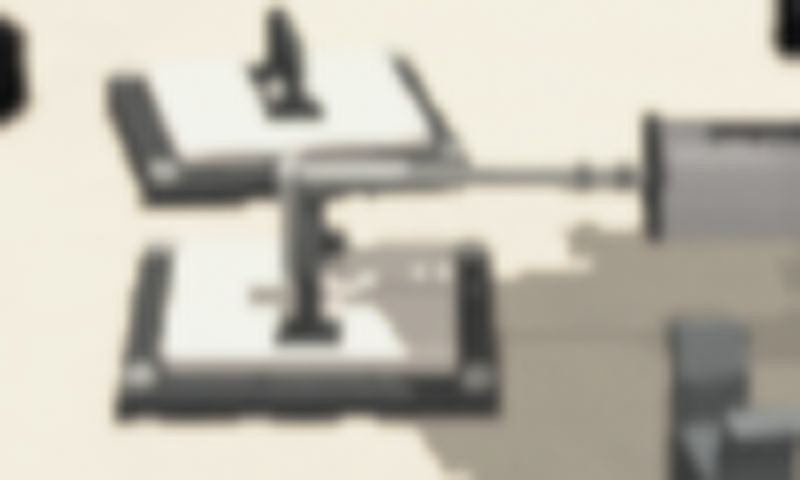

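The averaged view shows the two thin collars out, at (583,178) and (625,178), with the housing face at x≈650. The broad collar isn't out yet, which fits about 24.5 mm of draw. I'll pull 5.5 mm more.

```bash
python3 -m inch '[[0,0,0,0.15,0,0,1],[0,0,0,0.15,0,0,1],[0,0,0,0.15,0,0,1],[0,0,0,0.1,0,0,1],[0,0,0,0,0,0,1]]'; python3 force2.py a2 30
```

```text
t: 13.82
eef_pos: [476.2, 275.7, 27.2]
tcp_rot: [3.141, 0.001, -3.063]
ft_force: [5.9, 1.0, -2.8]
opening: 0.292
grip_force: 30.0
t 15.325 F 5.92 +- 0.08 back 39.25 z 27.190986278555915
```

View pics/a2.png

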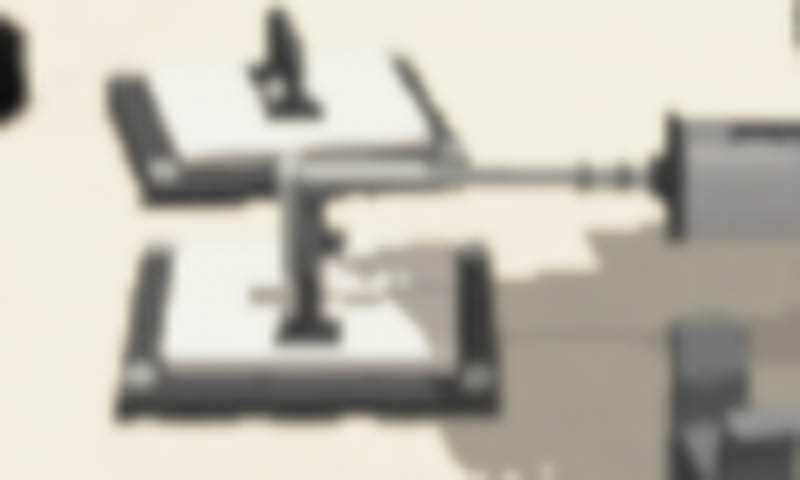

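```bash
python3 - <<'E'
import numpy as np
for f in("a1","a2"):
    g=np.load(f+".npy").mean(2)
    for r in range(232,243): print(f,r,g[r,264:284].round().astype(int).tolist())
E
```

```text
a1 232 [236, 236, 236, 236, 236, 236, 236, 236, 236, 234, 215, 135, 79, 104, 143, 154, 155, 156, 151, 138]
a1 233 [236, 236, 235, 234, 234, 236, 236, 235, 234, 232, 214, 135, 77, 100, 145, 162, 165, 166, 165, 160]
a1 234 [233, 232, 229, 222, 223, 230, 232, 229, 221, 220, 206, 133, 75, 97, 142, 165, 171, 171, 171, 169]
a1 235 [213, 212, 203, 182, 187, 206, 211, 202, 184, 182, 181, 128, 77, 92, 134, 159, 163, 163, 164, 164]
a1 236 [173, 172, 161, 139, 142, 164, 169, 160, 138, 136, 147, 120, 78, 86, 125, 149, 155, 155, 155, 155]
a1 237 [158, 153, 144, 127, 127, 146, 151, 142, 121, 118, 132, 108, 74, 84, 122, 145, 150, 150, 150, 150]
a1 238 [193, 180, 168, 152, 155, 171, 177, 168, 152, 150, 149, 104, 69, 89, 127, 145, 148, 149, 148, 149]
a1 239 [225, 217, 211, 203, 206, 213, 215, 213, 205, 204, 186, 114, 69, 95, 134, 146, 147, 147, 147, 147]
a1 240 [233, 231, 230, 229, 229, 230, 231, 231, 230, 228, 208, 128, 74, 97, 134, 145, 146, 146, 146, 146]
a1 241 [233, 233, 232, 230, 229, 230, 233, 233, 233, 232, 214, 140, 81, 96, 132, 142, 143, 143, 143, 143]
a1 242 [232, 230, 224, 212, 208, 215, 
[... 531 characters left out ...]
168, 160, 139, 138, 159, 150, 102, 67, 57, 67, 101, 143, 155, 155]
a2 237 [161, 160, 150, 130, 128, 146, 151, 142, 121, 120, 142, 135, 94, 63, 55, 65, 99, 139, 150, 150]
a2 238 [200, 198, 185, 158, 155, 171, 176, 168, 151, 153, 170, 158, 109, 68, 54, 65, 100, 138, 148, 149]
a2 239 [229, 228, 221, 207, 206, 213, 216, 213, 205, 207, 213, 203, 159, 110, 67, 67, 101, 137, 147, 147]
a2 240 [233, 233, 232, 229, 229, 231, 231, 231, 230, 230, 231, 227, 209, 169, 97, 70, 101, 136, 145, 146]
a2 241 [233, 233, 233, 233, 233, 233, 233, 233, 233, 234, 232, 230, 224, 197, 119, 73, 100, 135, 143, 143]
a2 242 [233, 234, 234, 233, 230, 229, 229, 229, 229, 228, 223, 212, 204, 182, 116, 75, 100, 133, 141, 141]
```

The broad collar is nearly out: force gives about 29.6 mm, the image about 29. I'll add 1.2 mm and hold.

```bash
python3 -m inch '[[0,0,0,0.06,0,0,1],[0,0,0,0.06,0,0,1],[0,0,0,0,0,0,1]]'; python3 force2.py a3 24;  python3 - <<'E'
import numpy as np
g=np.load("a3.npy").mean(2)
for r in range(232,242): print(r,g[r,264:284].round().astype(int).tolist())
E
```

```text
t: 15.7
eef_pos: [475.1, 275.6, 27.2]
tcp_rot: [3.141, 0.001, -3.063]
ft_force: [5.7, 0.8, -3.2]
opening: 0.296
grip_force: 30.0
t 16.9 F 6.0 +- 0.11 back 40.39 z 27.206811765932347
232 [236, 236, 236, 236, 236, 236, 236, 236, 236, 236, 236, 235, 232, 220, 166, 94, 86, 124, 149, 155]
233 [236, 236, 235, 234, 234, 236, 236, 235, 234, 234, 235, 231, 218, 195, 136, 77, 83, 124, 158, 166]
234 [233, 232, 230, 223, 224, 231, 232, 229, 222, 223, 228, 219, 176, 143, 97, 63, 80, 123, 161, 170]
235 [214, 213, 206, 188, 190, 207, 211, 202, 184, 186, 202, 186, 129, 91, 71, 56, 76, 117, 154, 163]
236 [174, 174, 166, 147, 146, 164, 169, 160, 139, 139, 159, 150, 103, 73, 68, 56, 75, 115, 146, 155]
237 [161, 160, 151, 132, 132, 146, 151, 142, 121, 120, 142, 135, 94, 69, 65, 56, 75, 113, 142, 150]
238 [200, 198, 185, 163, 165, 174, 176, 168, 152, 153, 169, 159, 111, 77, 64, 55, 75, 111, 141, 147]
239 [229, 228, 221, 211, 212, 215, 216, 213, 206, 207, 213, 203, 163, 125, 88, 60, 74, 110, 139, 146]
240 [233, 233, 232, 230, 231, 231, 231, 231, 230, 231, 231, 227, 213, 183, 129, 74, 75, 109, 138, 145]
241 [233, 233, 233, 233, 234, 233, 233, 234, 233, 233, 232, 230, 225, 210, 158, 89, 78, 112, 137, 143]
```

All three estimates now agree on 29.8–30.7 mm. I'll add 0.4 mm for full clearance and hold over 2 s.

```bash
python3 -m inch '[[0,0,0,0.04,0,0,1],[0,0,0,0,0,0,1],[0,0,0,0,0,0,1],[0,0,0,0,0,0,1],[0,0,0,0,0,0,1],[0,0,0,0,0,0,1],[0,0,0,0,0,0,1],[0,0,0,0,0,0,1],[0,0,0,0,0,0,1],[0,0,0,0,0,0,1],[0,0,0,0,0,0,1],[0,0,0,0,0,0,1],[0,0,0,0,0,0,1],[0,0,0,0,0,0,1],[0,0,0,0,0,0,1],[0,0,0,0,0,0,1],[0,0,0,0,0,0,1],[0,0,0,0,0,0,1],[0,0,0,0,0,0,1],[0,0,0,0,0,0,1]]'; python3 force2.py a4 6
```

```text
t: 19.4
eef_pos: [474.7, 275.6, 27.2]
tcp_rot: [3.141, 0.001, -3.063]
ft_force: [5.8, -0.3, -3.4]
opening: 0.292
grip_force: 30.0
t 19.7 F 5.71 +- 0.09 back 40.77 z 27.202870905454773
```

```bash
python3 - <<'E'
import numpy as np
for f in("a2","a3","a4"):
    g=np.load(f+".npy").mean(2)
    e=[np.interp(-156,-g[r,272:280],np.arange(8.)) for r in(231,232,241)]
    c=[np.interp(-m,-g[r,274:278],np.arange(10.,14)) for r,m in((235,132),(236,107),(238,112))]
    print(f,"face",np.round(np.array(e)+8,2),"collar",np.round(c,2))
    print(g[237,272:284].round())
E
```

```text
a2 face [13.65 13.61 13.53] collar [11.93 11.9  11.94]
[121. 120. 142. 135.  94.  63.  55.  65.  99. 139. 150. 150.]
a3 face [14.33 14.14 14.03] collar [11.94 11.91 11.98]
[121. 120. 142. 135.  94.  69.  65.  56.  75. 113. 142. 150.]
a4 face [14.35 14.28 14.33] collar [11.95 11.92 12.01]
[121. 120. 141. 135.  95.  70.  69.  62.  69. 104. 141. 150.]
```

The collar is fully out and steady, with no grip slip. Ease back slowly.

```bash
python3 -m inch '[[0,0,0,-0.15,0,0,1],[0,0,0,-0.25,0,0,1],[0,0,0,-0.25,0,0,1],[0,0,0,-0.25,0,0,1],[0,0,0,-0.25,0,0,1],[0,0,0,-0.25,0,0,1],[0,0,0,-0.25,0,0,1],[0,0,0,-0.25,0,0,1],[0,0,0,-0.25,0,0,1],[0,0,0,-0.25,0,0,1],[0,0,0,-0.2,0,0,1],[0,0,0,-0.15,0,0,1],[0,0,0,-0.12,0,0,1],[0,0,0,-0.12,0,0,1],[0,0,0,-0.12,0,0,1],[0,0,0,-0.12,0,0,1],[0,0,0,-0.12,0,0,1],[0,0,0,-0.2,0,0,1],[0,0,0,-0.2,0,0,1],[0,0,0,-0.2,0,0,1]]'; python3 -m inch '[[0,0,0,-0.2,0,0,1],[0,0,0,0,0,0,1]]'; python3 meas.py s5.png
```

```text
t: 22.2
eef_pos: [513.9, 278.6, 27.2]
tcp_rot: [3.141, 0.0, -3.063]
ft_force: [-0.1, 0.1, -1.7]
opening: 0.294
grip_force: 30.0
t: 22.45
eef_pos: [515.9, 278.7, 27.1]
tcp_rot: [3.141, 0.0, -3.063]
ft_force: [-0.3, 1.1, -1.8]
opening: 0.294
grip_force: 30.0
[515.9 278.7  27.1] [ 3.1415e+00  1.0000e-04 -3.0635e+00]
prong above/at rod 51 [95.3, 110.6, 118.3] [-6.6, 2.7, 9.1] [-4.6, -0.8, 2.2]
prong low 49 [98.7, 103.1, 118.1] [-8.2, 8.9, 24.8] [-18.3, -10.8, -6.7]
rod 65 [58.7, 79.8, 99.1] [-0.4, 2.6, 5.2] [-3.8, -0.7, 1.6]
bar rel 90 [64.0, 101.0, 118.1] [-7.5, 4.3, 25.2] [-13.0, -4.5, -1.3]
165 179
```

```bash
python3 -m inch '[[0,0,0,0,0,-0.6,1],[0,0,0,0,0,-1.4,1],[0,0,0,0,0,-2,1],[0,0,0,0,0,-2,1],[0,0,0,0.45,1.71,0,1],[0,0,0,0.6,2.1,0,1],[0,0,0,0.6,2.1,0,1],[0,0,0,0.6,2.1,0,1],[0,0,0,0.6,2.1,0,1],[0,0,0,0.6,2,0,1],[0,0,-0.056,0,0,0,1],[0,0,-0.056,0,0,0,1],[0,0,-0.056,0,0,0,1],[0,0,0,0,0,0,1],[0,0,0,0,0,0,1],[0,0,0,0,0,0,1]]'; python3 - <<'E'
from h import *
p=env.read_camera("wrist");s=env.state();e=s["eef_pos"];print(e.round(2),s["tcp_rot"].round(4))
yaw=s["tcp_rot"][2]; x=np.array([np.cos(yaw),np.sin(yaw)]);y=np.array([np.sin(yaw),-np.cos(yaw)])
d=np.array([472,396.7])-e[:2]; print("tool dx dy",(d@x).round(2),(d@y).round(2))
E
```

```text
t: 24.5
eef_pos: [471.8, 396.9, 87.1]
tcp_rot: [3.141, 0.0, -2.896]
ft_force: [-0.4, -0.2, -2.3]
opening: 0.29
grip_force: 30.0
[471.82 396.85  87.13] [ 3.1415 -0.     -2.896 ]
tool dx dy -0.14 -0.19
```

```bash
python3 -m inch '[[0,0,0,0,0,1,1],[0,0,0,0,0,1.5,1],[0,0,0,0,0,1.2,1],[0,0,0,0,0,0.8,1],[0,0,0,0,0,0.6,1],[0,0,0,0,0,0.4,1],[0,0,0,0,0,0.3,1],[0,0,0,0,0,0.2,1],[0,0,0,0,0,0,1]]'
```

```text
t: 25.68
eef_pos: [471.9, 396.8, 27.2]
tcp_rot: [3.142, 0.0, -2.895]
ft_force: [-0.1, 0.1, -2.2]
opening: 0.294
grip_force: 30.0
```

```bash
python3 -m inch '[[0,0,0,0,0,0.05,1],[0,0,0,0,0,0.05,1],[0,0,0,0,0,0,1]]'; python3 -m inch '[[0,0,0,0,0,0,0.2],[0,0,0,0,0,0,0],[0,0,0,0,0,0,-0.5],[0,0,0,0,0,0,-1],[0,0,0,0,0,0,-1],[0,0,0,0,0,0,-1],[0,0,0,0,0,0,-1],[0,0,0,0,0,0,-1],[0,0,0,0,0,0,-1]]'
```

```text
t: 26.05
eef_pos: [472.0, 396.8, 26.6]
tcp_rot: [3.141, 0.001, -2.895]
ft_force: [-1.4, -1.4, 4.8]
opening: 0.292
grip_force: 30.0
t: 27.18
eef_pos: [471.8, 396.8, 26.1]
tcp_rot: [3.142, -0.0, -2.895]
ft_force: [-0.6, -0.4, -0.9]
opening: 0.998
grip_force: 0.0
```

Seated and released. Go up and check from the wrist camera.

```bash
python3 -m inch '[[0,0,0,0,0,-1,-1],[0,0,0,0,0,-2,-1],[0,0,0,0,0,-3,-1],[0,0,0,0,0,-4,-1],[0,0,0,0,0,-5,-1],[0,0,0,-2,-4,-5,-1],[0,0,0,-2,-4,-4,-1],[0,0,0,-1,0,-2,-1],[0,0,0,0,0,0,-1],[0,0,0,0,0,0,-1]]'; python3 - <<'E'
from h import *
p=env.read_camera("wrist"); P=cloud(p); save("w3.png",p["img"])
T=near(P,(472,396.7),75,54.5,60); print("top",rect(T),pca(T)); print("rod",pca(near(P,(553,415),32,40,50)))
u=np.array([np.cos(np.radians(14.1)),np.sin(np.radians(14.1))]);n=np.array([-u[1],u[0]])
d=T[:,:2]-[472,396.7]; mid=np.abs(d@u)<30; print("y",np.percentile((d@n)[mid],[1,50,99]),"x",np.percentile((d@u)[np.abs(d@n)<10],[1,99]))
E
```

```text
t: 28.42
eef_pos: [536.9, 333.7, 281.8]
tcp_rot: [-3.141, -0.001, -2.895]
ft_force: [0.7, -0.6, -0.5]
opening: 0.999
grip_force: 0.0
top (array([472.2, 396.3]), array([112.4,  49.5]), np.float32(15.2), 1918) (array([471.7, 397.9]), array([472. , 397.9,  56.7]), np.float64(14.0), np.float64(112.3), 1918)
rod (array([552.9, 417.8]), array([554.2, 418.2,  47.2]), np.float64(15.9), np.float64(62.3), 181)
y [-11.69617929   1.25115272  14.69257687] x [-52.47641894  55.51512302]
```

View pics/w3.png

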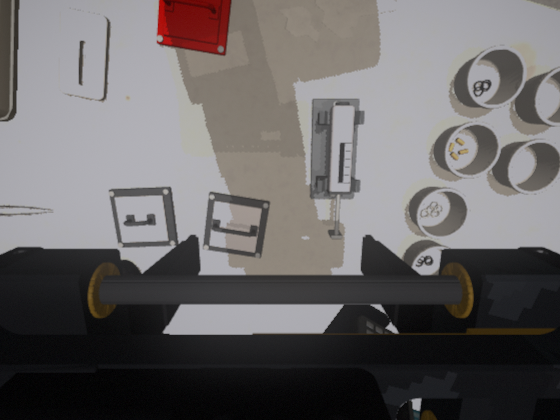

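The gauge lies level in its cradle at (342,147), top at 56.7 mm and yaw 14° as before, with its hook at (336,235) pointing the same way. Everything else looks undisturbed.

```bash
python3 -c "
from cell import env
print(env.job_done())"
```

```text
the job is handed in; nothing more can be done
None
```

I proof-tested the wide loop at about 30 mm of draw (29.8–31 mm by force and camera) and held it there for over 2 s. I then eased the rod home, unhooked the gauge, laid it back in its cradle pointing the same way, and handed in the job at about 28.5 s; no verdict came back.

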